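Point the strap-end die at the press mark

ROBOT

A 6-joint arm with a two-finger parallel gripper is mounted at the origin on the work surface. World frame = base frame: x ahead of the robot, y to its left, z up, the work surface at z = 0. Lengths are in m, angles in rad, forces in N, time in s.
With the tool pointing down it reaches from about 0.35 to 0.875 m from the base axis. Payload 4.2 kg.
Tool frame: the origin (TCP) lies midway between the tips of the shut fingers; the grasp point (between the pads) lies 19 mm behind it; x points along the fingers, y is the direction in which the jaws open and shut, and the axes are right-handed (so a half turn about x gives the same grasp; the last joint's range is limited). The gripper opens to 85 mm and grips with 20 to 120 N. Pads are 22 mm wide; open, the fingers measure 114 mm over their backs; the gripper's body (76 mm by 85 mm) begins 54 mm behind the grasp point. The pads swing forward as they close: fully open they stand 13 mm farther back than shut.
Start: joints at [-0.928, 0.385, 0.008, 0, -1.194, -0.259], TCP at [0.234, -0.58, 0.231] pointing down, gripper open.
Joint ranges: [-3.14, 3.14], [-1.21, 2.06], [-1.07, 1.41], [-3.16, 2.05], [-2.99, -0.16], [-3.1, 3.1]. Speed limits (rad/s): [2.79, 2.79, 3.14, 3.14, 3.14, 3.14].

INTERFACE

Orientations are given as a unit quaternion [x, y, z, w].
In Python, from bench import arm, imaging, ticket gives the robot as it stands.
- The arm moves only by the tool send_rows, never from a script. Its argument "motion" is a list that holds one entry, the list of rows, each a list of 7 numbers: the turn, a rotation vector about the world's x, y, z in rad, then the shift along the world's x, y, z in m, then the gripper's target within -1 to 1 (fully open at 1, half-way at 0, shut at -1). In form: [[[wx, wy, wz, dx, dy, dz, claw], ...]]. A call has 1 to 20 rows; each row is the pose to reach, as a shift and turn from the pose commanded when the call began; what a row does not reach only later rows make up. A row lasts 1/12 s, in which the tool goes at most 41.7 mm and 7.16 degrees, less where a joint would pass 70% of its speed; a pose out of reach is approached as far as the arm can. A call with a gripper value outside its range is refused whole. The fingers move at their own pace and stop on an object; "grip_force" is the grip in N (left out, the last holds). Time passes only in rows, so rows that repeat a pose let the fingers close. It gives the time, the measured TCP pose, the force and the opening at its end, in the units of the state.
- arm.get_obs(): the state, without advancing time (a new reading comes with each control period).
- imaging.read_camera(name): name is "scene" or "top" or "wrist"; returns the picture (480x640x3 uint8, blue, green, red); there is no depth.
- imaging.camera_info(name): a dict with "fx", "fy", "cx", "cy" (pixels), "R" (3x3) and "t" (3): a world point X has camera coordinates R X + t. Camera axes: x right, y down, z forward; pixel columns grow to the right and rows downward; lengths in m; the calibration is good to about 2 mm. A picture is of the moment at which its call begins: read the wrist's pose just before it. camera_info takes no time and is no camera call; for the wrist camera it gives the pose at the moment of the call.
- ticket.job_done(): hands the job in, once; it reports no verdict.
The state is a dict: "time": time; "qpos": joint angles; "qvel": joint speeds; "tau": joint torques, N m; "position": TCP position; "ee_rot": TCP orientation; "ft_force": force on the tool from outside, world axes, zero at the start; "wrist_torque": the same for the moment, N m; "width": finger opening in m.
Only numpy, scipy, OpenCV 4.12 (cv2) and the standard library are available. Lean on these libraries where they do the work, as an engineer would, in place of code of your own. Each camera call takes 0.05 s, during which the arm holds its last target.

TASK

Pick up the strap-end cutting die with the pointed nose and stand it flat in the middle of the press's round white pad, turned so that its point faces the dark index pointer at the pad's edge. Leave the round-nosed die where it is.

Things in the scene. Friction and masses are not known exactly. Their poses are not given: they have to be found in the camera images.
- die_center (a point): centre of the pointed die: hollow outline of 4 mm bare steel band, 40 mm high, about 0.25 kg, standing on the table. From above: parallel sides 40 mm apart (outside) and 50 mm long, flat back, V point at the front with its tip 50 mm from this point. The point is 20 mm above the underside, mid-way along and between the sides; x axis to the V tip, y across the sides, z up. Grip it across the sides.
- round_die_center (a point): centre of the other die, which stays where it is: same steel band, height and width, but its front is a half circle (nose 45 mm from this point). Same point and axes as the pointed die. The two may stand in either of two places.
- pad_center (a point): centre of the top face of the round white plastic pad (136 mm across, fixed, top 38 mm above the table) on the green press's plank. The press's column (0.22 m high with its lever) stands 175 mm from it towards the robot's left, its head swung away from the pad. z is up.
- mark (a point): the dark steel index pointer, a 16 mm wide block with a wedge towards the pad's middle, fixed at the pad's edge at the side away from the robot; this point is on its top, level with the pad's top face and 85 mm from the pad's centre. A short black line on the pad leads to it.
Not all that is in view belongs to the job. Leave any pink look-alike of the part that bears die_center alone.

How it is judged:
By the outcome, as a careful person would: the job done as asked, in the order asked, and still so for the second after the job is handed in, with the robot touching nothing.
It also fails if it takes over 32 s, if anything falls off the work surface, if the arm or the gripper's body presses on something with over 40 N, if the wrist force passes 120 N, or if a joint passes its speed limit or range.

## Working session

There is one attempt and no reset: what is moved stays moved. The work goes in short steps, Python scripts to look and compute and a tool call to move; the robot and the scene stay as the last step left them, time stands still between calls to the robot, and variables do not carry over. Pictures are saved under pics/ and viewed, and the job is handed in when it is done.

Besides the shell and the picture viewer there is one more tool, called after "Call:" by a JSON object that holds its "name" and its "arguments", one argument or row to a line. send_rows: Moves the arm, as the interface text tells. Its arguments: {"type":"object","properties":{"motion":{"type":"array","items":{"type":"array","items":{"type":"array","items":{"type":"number"}}}},"grip_force":{"type":"number"}},"required":["motion"]}

```bash
mkdir -p pics; python3 - <<'E'
from bench import arm, imaging
import cv2
o=arm.get_obs(); print(o)
for n in ["scene","top"]:
    im=imaging.read_camera(n); cv2.imwrite(f"pics/{n}0.png",im)
    print(n,imaging.camera_info(n))
E
```

```text
{'time': 0.0, 'qpos': array([-9.28408053e-01,  3.85568179e-01,  6.64041479e-03, -5.13943892e-04,
       -1.19399621e+00, -2.58594360e-01]), 'qvel': array([-0.00019339,  0.00058585,  0.00108123, -0.00074505, -0.00113142,
        0.00050542]), 'tau': array([ 1.13143960e-03, -3.92290413e+01,  1.88405871e+01,  4.18619290e+00,
       -4.59891802e-03,  3.94524392e-06]), 'position': array([ 0.23382884, -0.57898744,  0.23021806]), 'ee_rot': array([-0.13404376,  0.69431514,  0.13554521,  0.69396416]), 'ft_force': array([-0.31541918,  0.46811041, -0.64481109]), 'wrist_torque': array([-0.02954832, -0.00806317, -0.05527109]), 'width': 0.0852057363861366}
scene {'fx': 463.9309334273688, 'fy': 463.9309334273688, 'cx': 329.5140114932287, 'cy': 243.28530998811306, 'R': array([[ 0.12797027,  0.99168133,  0.01384723],
       [ 0.6586904 , -0.07454531, -0.7487122 ],
       [-0.74145166,  0.10493394, -0.66275055]]), 't': array([ 0.02430932, -0.34896792,  1.24306831])}
top {'fx': 516.6500845837871, 'fy': 516.6500845837871, 'cx': 326.34647634333965, 'cy': 235.6008596890781, 'R': array([[ 0.02808065, -0.99956198, -0.0093443 ],
       [-0.98058293, -0.02573005, -0.19440959],
       [ 0.19408401,  0.014622  , -0.98087593]]), 't': array([-0.11303482,  0.55424103,  0.7282672 ])}
```

View pics/scene0.png

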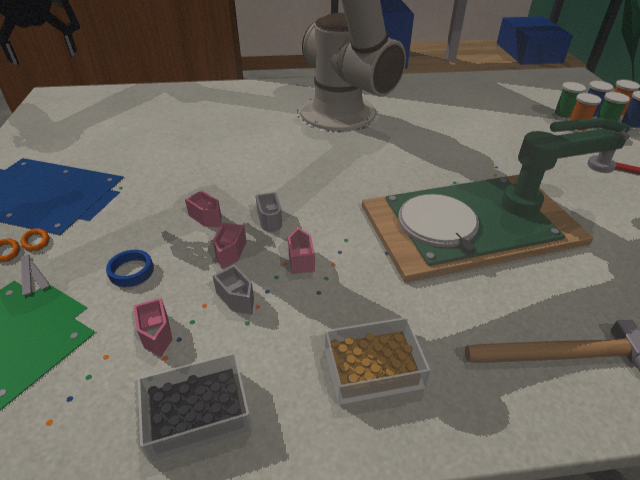

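View pics/top0.png

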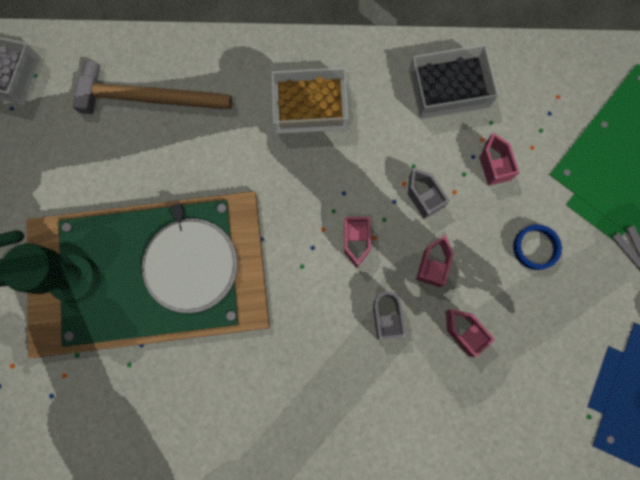

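The top view shows two steel dies, one near (427,193) that looks pointed and one near (388,315) that looks round. The pad is at (190,265) and the pointer at (178,212). I'll enlarge these areas.

```bash
python3 - <<'E'
import cv2,numpy as np
im=cv2.imread("pics/top0.png")
def crop(x,y,w,h,s): return cv2.convertScaleAbs(cv2.resize(im[y:y+h,x:x+w],None,fx=s,fy=s,interpolation=cv2.INTER_CUBIC),alpha=1.4)
a=crop(395,155,65,75,8);b=crop(360,275,50,75,8)
b=np.hstack([a,b])[:600,:800]; 
b=np.hstack([a[:, :440],crop(365,280,45,75,8)])
cv2.imwrite("pics/dies.png",b); print(b.shape)
c=crop(130,190,130,130,4.6); cv2.imwrite("pics/pad.png",c)
E
```

```text
(600, 800, 3)
```

View pics/dies.png

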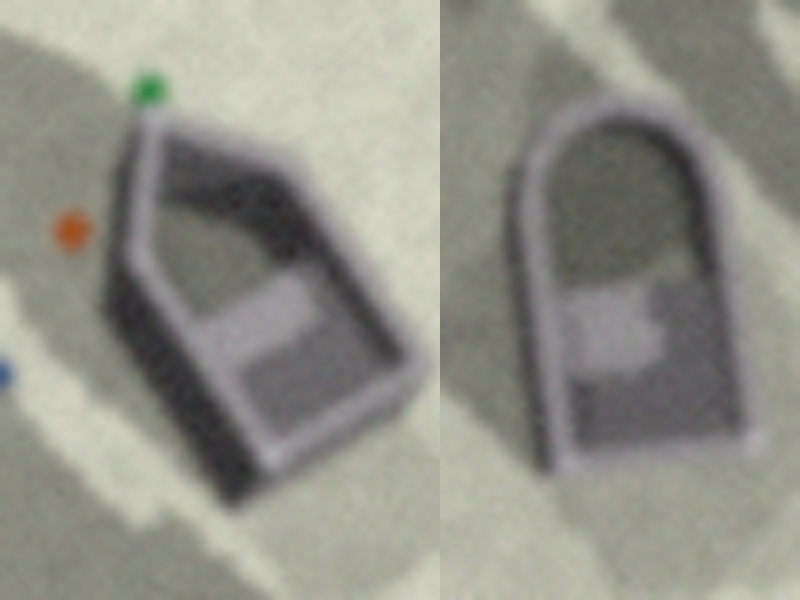

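View pics/pad.png

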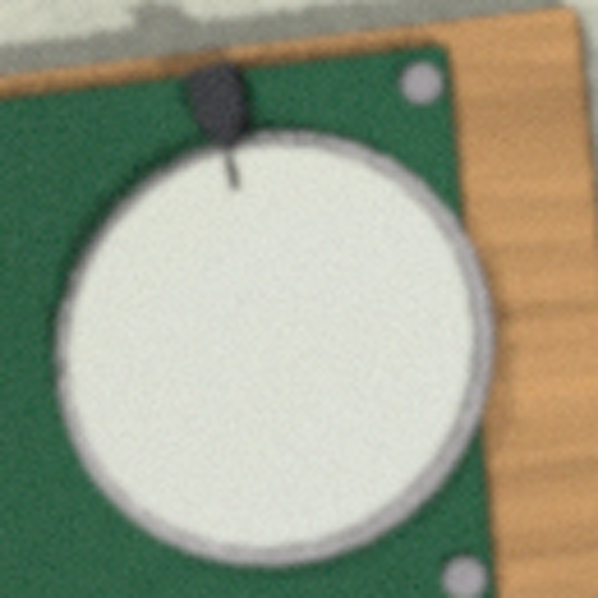

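```bash
cat > h.py <<'E'
import numpy as np, cv2
from bench import imaging
from scipy.optimize import least_squares
def ray(n,uv,z,info=None):
    c=info or imaging.camera_info(n); uv=np.atleast_2d(uv).astype(float)
    d=np.c_[(uv[:,0]-c['cx'])/c['fx'],(uv[:,1]-c['cy'])/c['fy'],np.ones(len(uv))]@c['R']
    o=-c['R'].T@c['t']; s=(z-o[2])/d[:,2]; return o+d*s[:,None]
def proj(n,X,info=None):
    c=info or imaging.camera_info(n); p=np.atleast_2d(X)@c['R'].T+c['t']
    return np.c_[c['fx']*p[:,0]/p[:,2]+c['cx'],c['fy']*p[:,1]/p[:,2]+c['cy']]
M=np.array([[.05,0],[.025,.02],[.025,-.02],[-.025,.02],[-.025,-.02]])
def pose(W,M=M):
    f=lambda p:(M@np.array([[np.cos(p[2]),np.sin(p[2])],[-np.sin(p[2]),np.cos(p[2])]])+p[:2]-W[:,:2]).ravel()
    d=W[0,:2]-W[3:,:2].mean(0)
    r=least_squares(f,[*W[:,:2].mean(0),np.arctan2(d[1],d[0])]); return r.x,r.fun
E
python3 - <<'E'
from h import *
im=cv2.imread("pics/top0.png")
C=np.array([[150,112],[130,250],[300,165],[268,472],[428,365]])
uv=(C+.5)/8-.5+[395,155]
W=ray("top",uv,.04); p,f=pose(W); print("die",p.round(4),np.degrees(p[2]),(f*1e3).round(1))
g=im.min(2); m=(g>150).astype(np.uint8)
m[:,:135]=0;m[:,250:]=0;m[:210]=0;m[315:]=0
n,l,s,_=cv2.connectedComponentsWithStats(m); k=1+s[1:,4].argmax(); print(s[k])
c=max(cv2.findContours((l==k).astype(np.uint8),0,1)[0],key=len)[:,0]
P=ray("top",c,.038)[:,:2]; r=least_squares(lambda q:np.hypot(*(P-q[:2]).T)-q[2],[*P.mean(0),.065],loss='soft_l1',f_scale=.001)
print("pad",r.x,np.abs(r.fun).mean())
L=(np.array([[234,188],[228,153],[229,143],[217,62]])+.5)/4.6-.5+[130,190]
Q=ray("top",L,.038)[:,:2]-r.x[:2]; print("mark",Q.round(4),np.hypot(*Q.T),np.degrees(np.arctan2(Q[:,1],Q[:,0])))
E
```

```text
die [ 0.6306 -0.2576  0.5539] 31.73792507209376 [ 1.7  0.7 -1.6  0.5  1.2 -0.  -0.1  0.8 -1.3 -1.9]
[ 148  223   83   84 2893]
pad [0.50848967 0.10403101 0.05646348] 0.005587970043649287
mark [[0.0539 0.0249]
 [0.0659 0.0279]
 [0.0694 0.0279]
 [0.0976 0.0343]] [0.05937894 0.0716087  0.0748007  0.10345044] [24.76125654 22.94070904 21.86889221 19.38173044]
```

```bash
cat > pad.py <<'E'
from h import *
im=cv2.imread("pics/top0.png"); g=cv2.medianBlur(im,3).min(2)
print(g[265,140:240:3], g[215:320:3,195])
for th in (110,125,140):
    m=(g>th).astype(np.uint8); m[:,:136]=0;m[:,248:]=0;m[:213]=0;m[320:]=0
    n,l,s,_=cv2.connectedComponentsWithStats(m); k=1+s[1:,4].argmax()
    h=cv2.convexHull(max(cv2.findContours((l==k).astype(np.uint8),0,1)[0],key=len))[:,0]
    P=ray("top",h,.038)[:,:2]; r=least_squares(lambda q:np.hypot(*(P-q[:2]).T)-q[2],[*P.mean(0),.065],loss='soft_l1',f_scale=.001)
    print(th,s[k],"pad",r.x,np.abs(r.fun).mean())
    L=(np.array([[234,188],[228,153],[229,143],[217,62]])+.5)/4.6-.5+[130,190]
    Q=ray("top",L,.038)[:,:2]-r.x[:2]; print("mark",Q.round(4),np.hypot(*Q.T),np.degrees(np.arctan2(Q[:,1],Q[:,0])))
E
python3 pad.py
```

```text
[ 34 109 147 149 149 149 151 151 151 151 151 150 151 151 151 151 150 151
 152 150 151 151 151 150 151 152 150 151 151 151 149 115 104  61] [ 35  68 110 149 150 151 150 151 152 152 151 151 152 151 151 150 152 149
 151 150 151 150 151 152 152 151 151 151 151 151 151 123 106  35  34]
110 [ 144  221   92   91 6605] pad [0.50873371 0.11053687 0.07058686] 0.00038232383329197953
mark [[0.0537 0.0184]
 [0.0657 0.0214]
 [0.0692 0.0214]
 [0.0973 0.0278]] [0.05673026 0.06910013 0.07239554 0.10124248] [18.8876036  18.04582226 17.15713915 15.95233698]
125 [ 145  222   88   88 6066] pad [0.509444   0.11251417 0.06782363] 0.000376387903233313
mark [[0.053  0.0164]
 [0.065  0.0194]
 [0.0685 0.0194]
 [0.0966 0.0258]] [0.05544244 0.06783258 0.07115341 0.10003066] [17.19160125 16.64353738 15.80438507 14.97515776]
140 [ 146  223   86   86 5775] pad [0.50978628 0.11249975 0.0661838 ] 0.00020364391282365452
mark [[0.0526 0.0164]
 [0.0646 0.0194]
 [0.0681 0.0194]
 [0.0963 0.0259]] [0.05511983 0.06750886 0.07082808 0.09970379] [17.31108273 16.73846753 15.89102054 15.03398952]
```

```bash
cat >> h.py <<'E'
from scipy.spatial.transform import Rotation as Ro
def yawinfo(o):
    R=Ro.from_quat(o['ee_rot']).as_matrix(); 
    return R, np.degrees(np.arctan2(R[1,1],R[0,1]))
E
python3 - <<'E'
from h import *
from bench import arm
o=arm.get_obs(); R,y=yawinfo(o); print(R.round(3),y,o['time'])
# needed turn: tool y at die yaw+90, tool x = -z
t=np.radians(31.7+90)
for s in (1,-1):
    Y=s*np.array([np.cos(t),np.sin(t),0]);X=np.array([0,0,-1.]);T=np.c_[X,Y,np.cross(X,Y)]
    print(s,(Ro.from_matrix(T)*Ro.from_quat(o['ee_rot']).inv()).as_rotvec().round(3))
print(np.array([.63,-.257,.2])-o['position'])
c=imaging.camera_info("wrist"); print(c, "campos",-c['R'].T@c['t'],"axis",c['R'][2])
im=imaging.read_camera("wrist"); cv2.imwrite("pics/w0.png",im)
E
```

```text
[[-0.001 -0.374  0.927]
 [ 0.002  0.927  0.374]
 [-1.     0.002 -0.   ]] 111.97993322766642 0.1
1 [-0.002 -0.001  0.17 ]
-1 [-1.000e-03  3.000e-03 -2.972e+00]
[ 0.3961584   0.32204619 -0.03032792]
{'fx': 423.4784656088008, 'fy': 423.4784656088008, 'cx': 327.4367663710482, 'cy': 234.8642376291774, 'R': array([[-0.37418037,  0.92735526,  0.00112977],
       [ 0.88527565,  0.35683824,  0.29825072],
       [ 0.27618123,  0.11259973, -0.95448689]]), 't': array([ 0.62518244, -0.03907909,  0.37997233])} campos [ 0.16358554 -0.60860609  0.37362766] axis [ 0.27618123  0.11259973 -0.95448689]
```

View pics/w0.png

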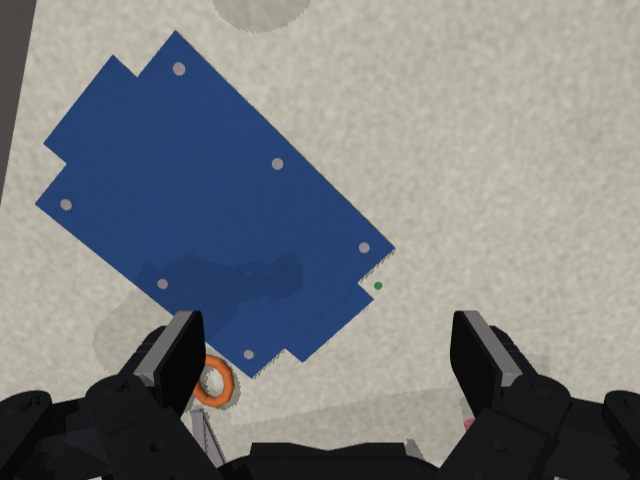

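The wrist camera points down and sees the spot below the tool. I'll move to hover over the pointed die, turned 0.17 rad.

Call:
{"name": "send_rows", "arguments": {
  "motion": [
    [[0, 0, 0.01, 0.012, 0.01, 0, 0.45], [0, 0, 0.02, 0.036, 0.029, 0, 0.45], [0, 0, 0.03, 0.066, 0.054, -0.003, 0.45], [0, 0, 0.04, 0.097, 0.079, -0.006, 0.45], [0, 0, 0.06, 0.128, 0.104, -0.009, 0.45], [0, 0, 0.08, 0.159, 0.129, -0.012, 0.45], [0, 0, 0.1, 0.19, 0.154, -0.015, 0.45], [0, 0, 0.11, 0.221, 0.179, -0.018, 0.45], [0, 0, 0.12, 0.252, 0.204, -0.021, 0.45], [0, 0, 0.13, 0.283, 0.229, -0.024, 0.45], [0, 0, 0.14, 0.314, 0.254, -0.027, 0.45], [0, 0, 0.15, 0.345, 0.279, -0.03, 0.45], [0, 0, 0.16, 0.37, 0.3, -0.03, 0.45], [0, 0, 0.165, 0.387, 0.314, -0.03, 0.45], [0, 0, 0.17, 0.396, 0.322, -0.03, 0.45], [0, 0, 0.17, 0.396, 0.322, -0.03, 0.45], [0, 0, 0.17, 0.396, 0.322, -0.03, 0.45]]
  ]
}}

```text
time: 1.57
position: [0.6296, -0.2574, 0.2008]
ee_rot: [-0.193, 0.681, 0.194, 0.68]
ft_force: [-1.2, -0.6, 0.7]
width: 0.0616
```

```bash
python3 - <<'E'
from h import *
from bench import arm
import pickle
o=arm.get_obs(); R,y=yawinfo(o); c=imaging.camera_info("wrist")
im=imaging.read_camera("wrist"); cv2.imwrite("pics/w1.png",im); pickle.dump((o,c),open("w1.pkl","wb"))
print(o['time'],o['position'],y,o['ft_force'],o['width'])
E
```

```text
1.5667 [ 0.6296081  -0.25743057  0.20077701] 121.74605555115349 [-1.1815738  -0.63919001  0.67308492] 0.06162220082233085
```

View pics/w1.png

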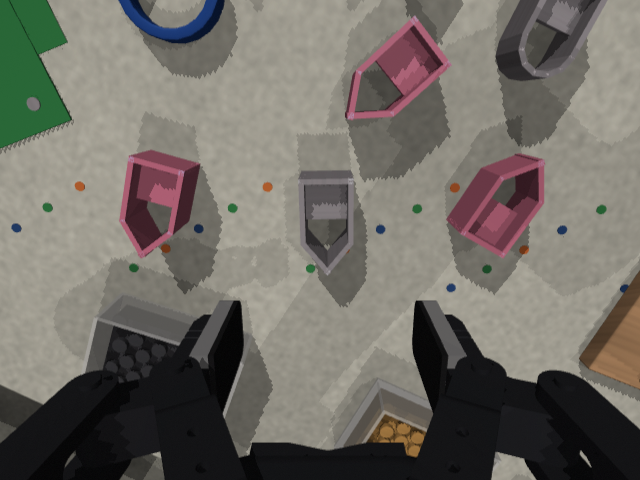

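The wrist view shows the pointed steel die at about (327,215), upright in the frame with its tip at (328,272). I'll measure its corners in a crop.

```bash
python3 - <<'E'
import cv2
im=cv2.imread("pics/w1.png")
cv2.imwrite("pics/w1c.png",cv2.convertScaleAbs(cv2.resize(im[160:285,280:380],None,fx=4.8,fy=4.8,interpolation=cv2.INTER_CUBIC),alpha=1.5))
E
```

```text
(no output)
```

View pics/w1c.png

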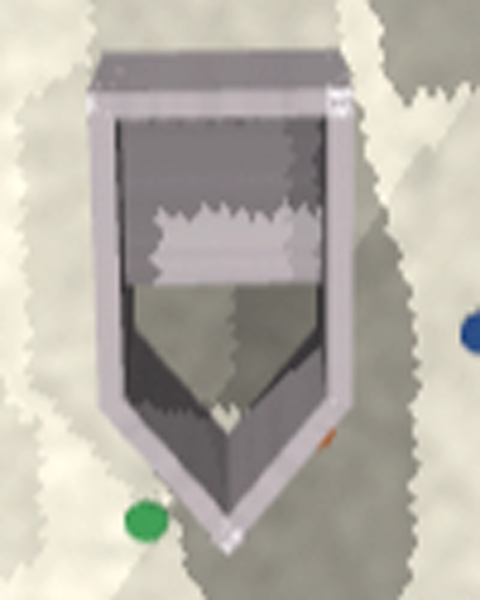

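```bash
python3 - <<'E'
from h import *
import pickle
o,c=pickle.load(open("w1.pkl","rb"))
C=np.array([[230,552],[352,405],[102,407],[353,89],[87,92]])
uv=(C+.5)/4.8-.5+[280,160]
p,f=pose(ray("wrist",uv,.04,c)); print(p.round(4),np.degrees(p[2]),(f*1e3).round(1))
gx=p[:2]+.003*np.array([np.cos(p[2]),np.sin(p[2])])
print("shift",gx-o['position'][:2])
R,y=yawinfo(o); print("turn",p[2]+np.pi/2-np.radians(y))
# scene view
E
```

```text
[ 0.6313 -0.2586  0.5716] 32.749809907559495 [ 0.1 -0.  -0.3  0.1  0.3 -0.2 -0.1  0.   0.1  0.2]
shift [0.0041705  0.00045434]
turn 0.017518818400521496
```

Call:
{"name": "send_rows", "arguments": {
  "motion": [
    [[0, 0, 0.008, 0.002, 0, -0.015, 0.45], [0, 0, 0.017, 0.004, 0, -0.045, 0.45], [0, 0, 0.017, 0.004, 0, -0.08, 0.45], [0, 0, 0.017, 0.004, 0, -0.115, 0.45], [0, 0, 0.017, 0.004, 0, -0.145, 0.45], [0, 0, 0.017, 0.004, 0, -0.168, 0.45], [0, 0, 0.017, 0.004, 0, -0.184, 0.45], [0, 0, 0.017, 0.004, 0, -0.193, 0.45], [0, 0, 0.017, 0.004, 0, -0.197, 0.45], [0, 0, 0.017, 0.004, 0, -0.197, 0.45], [0, 0, 0.017, 0.004, 0, -0.197, 0.45]]
  ],
  "grip_force": 50
}}

```text
time: 2.53
position: [0.6346, -0.2583, 0.0057]
ee_rot: [-0.199, 0.678, 0.198, 0.679]
ft_force: [0.5, -0.8, -0.5]
width: 0.062
```

```bash
python3 - <<'E'
from h import *
from bench import arm
o=arm.get_obs(); print(o['time'],o['position'],yawinfo(o)[1],o['ft_force'])
im=imaging.read_camera("wrist"); cv2.imwrite("pics/w2.png",im)
E
```

```text
2.5333 [ 0.63456715 -0.2582774   0.00568781] 122.67796732612858 [ 0.54968576 -0.8477098  -0.4552211 ]
```

View pics/w2.png

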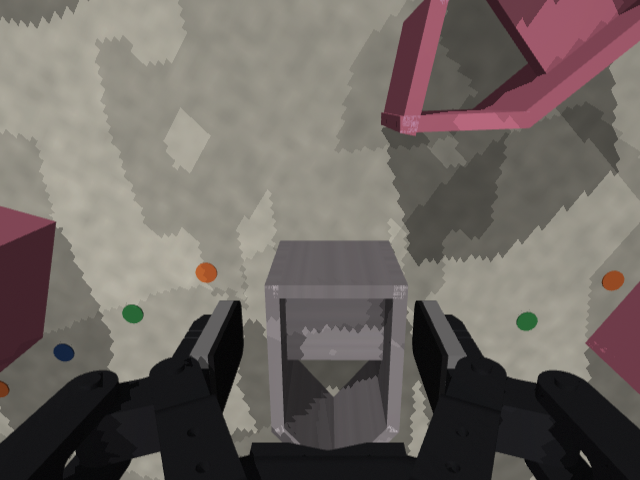

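The open fingers straddle the die with its sides parallel to the pads. Slightly more gap on the left (242→266) than on the right (408→414), so a small sideways self-centring is expected. Closing.

Call:
{"name": "send_rows", "arguments": {
  "motion": [
    [[0, 0, 0, 0, 0, 0, 0.1], [0, 0, 0, 0, 0, 0, -0.2], [0, 0, 0, 0, 0, 0, -0.6], [0, 0, 0, 0, 0, 0, -1], [0, 0, 0, 0, 0, 0, -1], [0, 0, 0, 0, 0, 0, -1], [0, 0, 0, 0, 0, 0, -1], [0, 0, 0, 0, 0, 0, -1]]
  ],
  "grip_force": 50
}}

```text
time: 3.25
position: [0.6348, -0.2576, 0.0058]
ee_rot: [-0.2, 0.678, 0.199, 0.679]
ft_force: [-1.0, 1.3, 7.1]
width: 0.0393
```

```bash
python3 - <<'E'
from h import *
from bench import arm
o=arm.get_obs(); print(o['time'],o['position'],yawinfo(o)[1],o['ft_force'],o['width'])
E
```

```text
3.25 [ 0.63484594 -0.25756482  0.00584558] 122.73199738456064 [-1.00242439  1.26764122  7.05635489] 0.03934698297940305
```

Call:
{"name": "send_rows", "arguments": {
  "motion": [
    [[0, 0, 0, 0, 0, 0.01, -1], [0, 0, 0, 0, 0, 0.035, -1], [0, 0, 0, 0, 0, 0.065, -1], [0, 0, 0, -0.003, 0.009, 0.095, -1], [0, 0, -0.02, -0.01, 0.03, 0.12, -1], [0, 0, -0.05, -0.02, 0.06, 0.135, -1], [0, 0, -0.08, -0.03, 0.09, 0.14, -1], [0, 0, -0.11, -0.04, 0.12, 0.14, -1], [0, 0, -0.14, -0.05, 0.15, 0.14, -1], [0, 0, -0.17, -0.06, 0.18, 0.14, -1], [0, 0, -0.2, -0.07, 0.21, 0.14, -1], [0, 0, -0.23, -0.08, 0.24, 0.14, -1], [0, 0, -0.25, -0.09, 0.27, 0.14, -1], [0, 0, -0.27, -0.1, 0.3, 0.14, -1], [0, 0, -0.28, -0.108, 0.328, 0.14, -1], [0, 0, -0.284, -0.115, 0.35, 0.14, -1], [0, 0, -0.284, -0.12, 0.364, 0.14, -1], [0, 0, -0.284, -0.122, 0.371, 0.14, -1], [0, 0, -0.284, -0.122, 0.371, 0.14, -1], [0, 0, -0.284, -0.122, 0.371, 0.14, -1]]
  ]
}}

```text
time: 4.92
position: [0.5119, 0.1133, 0.1443]
ee_rot: [-0.101, 0.7, 0.101, 0.7]
ft_force: [-0.4, -0.6, -2.3]
width: 0.0396
```

```bash
python3 - <<'E'
from h import *
from bench import arm
import pickle
o=arm.get_obs(); print(o['time'],o['position'],yawinfo(o)[1],o['ft_force'],o['width'])
c=imaging.camera_info("wrist")
im=imaging.read_camera("wrist"); cv2.imwrite("pics/w3.png",im); pickle.dump((o,c),open("w3.pkl","wb"))
E
```

```text
4.9167 [0.5119109  0.11326814 0.14425104] 106.45083814520146 [-0.36288244 -0.62955926 -2.34921069] 0.039637344510430876
```

View pics/w3.png

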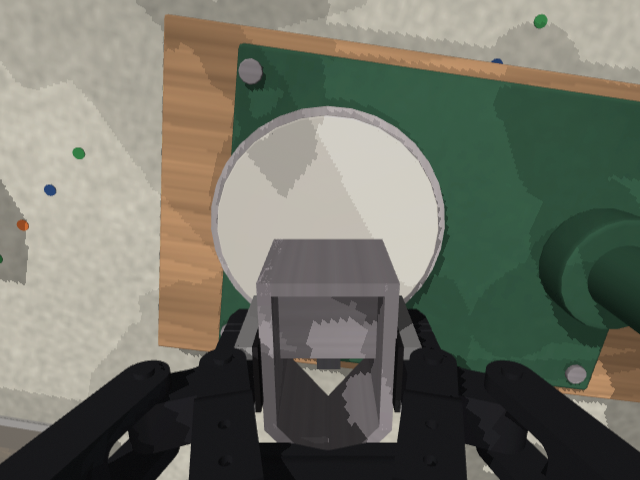

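The grasp is square in the image: the back edge lies level at rows 240 and 285. The die hides the pointer, so I'll step back (+x) and up to see the whole pad and pointer in one wrist view.

Call:
{"name": "send_rows", "arguments": {
  "motion": [
    [[0, 0, 0, 0.01, 0.003, 0.005, -1], [0, 0, 0, 0.03, 0.009, 0.018, -1], [0, 0, 0, 0.055, 0.016, 0.034, -1], [0, 0, 0, 0.08, 0.023, 0.048, -1], [0, 0, 0, 0.105, 0.03, 0.058, -1], [0, 0, 0, 0.12, 0.035, 0.06, -1], [0, 0, 0, 0.13, 0.038, 0.06, -1], [0, 0, 0, 0.13, 0.038, 0.06, -1], [0, 0, 0, 0.13, 0.038, 0.06, -1]]
  ]
}}

```text
time: 5.72
position: [0.6421, 0.1501, 0.2031]
ee_rot: [-0.1, 0.701, 0.1, 0.699]
ft_force: [-0.2, -0.5, -1.9]
width: 0.0396
```

```bash
python3 - <<'E'
from h import *
from bench import arm
import pickle
o=arm.get_obs(); print(o['time'],o['position'],yawinfo(o)[1],o['ft_force'],o['width'])
c=imaging.camera_info("wrist")
im=imaging.read_camera("wrist"); cv2.imwrite("pics/w4.png",im); pickle.dump((o,c),open("w4.pkl","wb"))
E
```

```text
5.7167 [0.6420963  0.15010951 0.20313675] 106.3128064018069 [-0.22982855 -0.46951335 -1.91076255] 0.039571834956554856
```

View pics/w4.png

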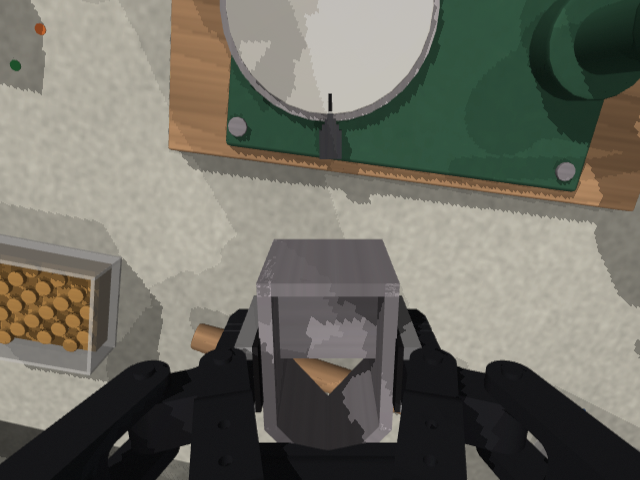

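```bash
python3 - <<'E'
import cv2,numpy as np
a=cv2.imread("pics/w3.png");b=cv2.imread("pics/w4.png")
f=lambda im,x,y,w,h,s:cv2.convertScaleAbs(cv2.resize(im[y:y+h,x:x+w],None,fx=s,fy=s,interpolation=cv2.INTER_CUBIC),alpha=1.2)
cv2.imwrite("pics/w3c.png",f(a,205,98,250,180,3.2))
cv2.imwrite("pics/w4c.png",f(b,215,0,235,170,3.4))
cv2.imwrite("pics/w4d.png",f(b,300,80,60,90,6.6))
E
```

```text
(no output)
```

View pics/w3c.png

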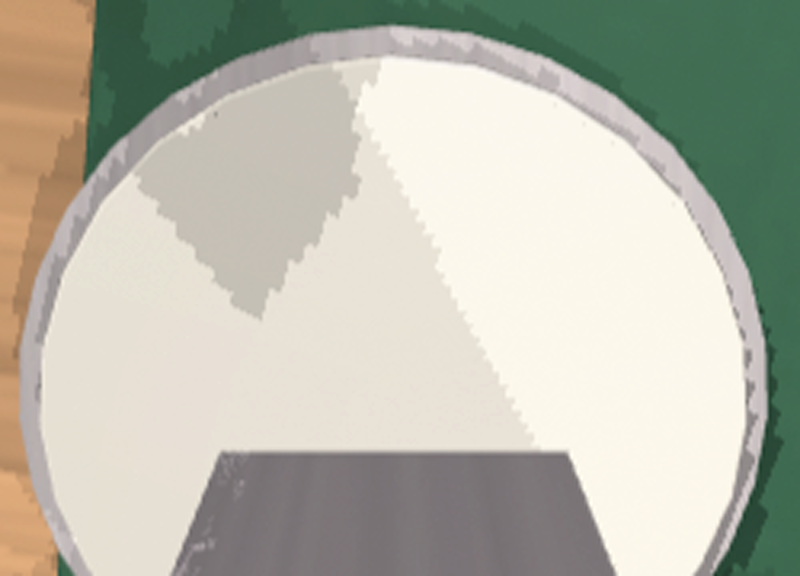

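View pics/w4c.png

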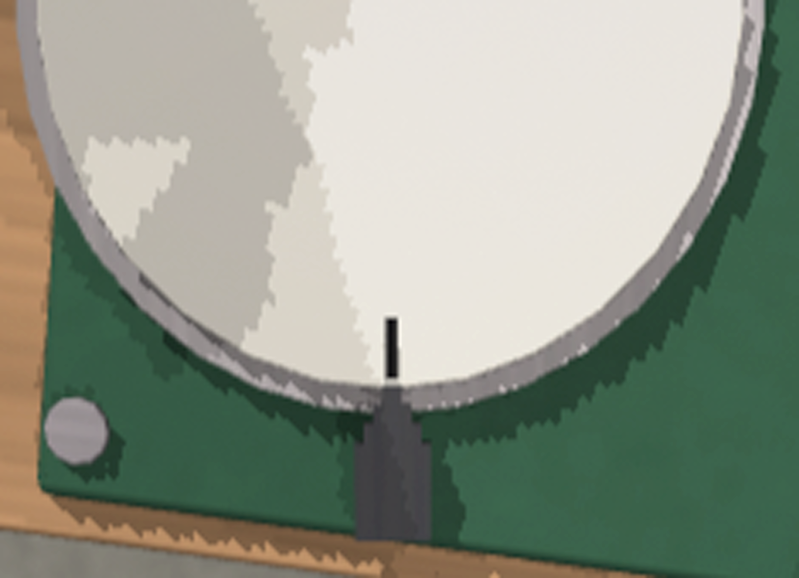

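View pics/w4d.png

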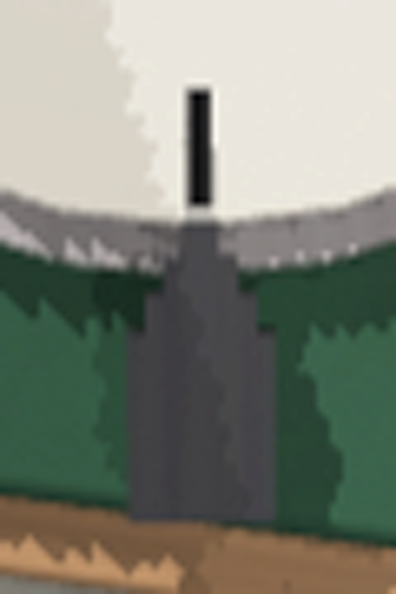

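```bash
python3 - <<'E'
from h import *
import pickle
c3=pickle.load(open("w3.pkl","rb"))[1];o,c4=pickle.load(open("w4.pkl","rb"))
k=lambda C,s,xy:(np.array(C)+.5)/s-.5+xy
A=ray("w",k([(380,57),(215,110),(100,205),(45,340),(40,440),(475,68),(640,150),(690,210),(743,340),(745,440),(60,525)],3.2,[205,98]),.038,c3)
B=ray("w",k([(37,20),(85,195),(200,325),(385,385),(560,335),(685,200),(740,30)],3.4,[215,0]),.038,c4)
for n,P in (("3",A),("4",B),("34",np.r_[A,B])):
    P=P[:,:2]; r=least_squares(lambda q:np.hypot(*(P-q[:2]).T)-q[2],[*P.mean(0),.065]); print(n,r.x.round(4),(r.fun*1e3).round(1))
    Q=ray("w",k([(199.5,90),(200,205),(199,225),(202,330),(202,520)],6.6,[300,80]),.038,c4)[:,:2]-r.x[:2]
    print(np.hypot(*Q.T).round(4),np.degrees(np.arctan2(*Q.T[::-1])).round(2))
d=Q[1]-Q[0];print("line dir",np.degrees(np.arctan2(d[1],d[0])))
d=Q[4]-Q[0];print("line dir",np.degrees(np.arctan2(d[1],d[0])))
# die in hand from w4: back top edge corners read (257,284.5),(399,284.5)
E
```

```text
3 [0.5116 0.1122 0.0683] [ 0.3 -0.8  0.2 -0.3  0.  -0.   0.5  0.1 -0.1 -0.4  0.4]
[0.0533 0.0649 0.0669 0.0777 0.098 ] [16.62 16.63 16.53 16.75 16.68]
4 [0.5106 0.1113 0.0676] [-0.2  0.2  0.  -0.   0.  -0.3  0.2]
[0.0545 0.0661 0.0681 0.0789 0.0992] [17.16 17.07 16.96 17.12 16.98]
34 [0.5108 0.1117 0.0677] [-0.  -1.2  0.  -0.2  0.4 -0.3  0.6  0.4  0.5  0.5  1.  -0.   0.2 -0.1
 -0.4 -0.4 -0.7 -0.1]
[0.0543 0.0658 0.0678 0.0787 0.0989] [16.91 16.86 16.76 16.95 16.84]
line dir 16.665199705050657
line dir 16.753751380826568
```

```bash
python3 - <<'E'
import cv2
im=cv2.imread("pics/w4.png")
cv2.imwrite("pics/w4e.png",cv2.convertScaleAbs(cv2.resize(im[230:450,240:420],None,fx=2.7,fy=2.7,interpolation=cv2.INTER_CUBIC),alpha=1.7))
E
```

```text
(no output)
```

View pics/w4e.png

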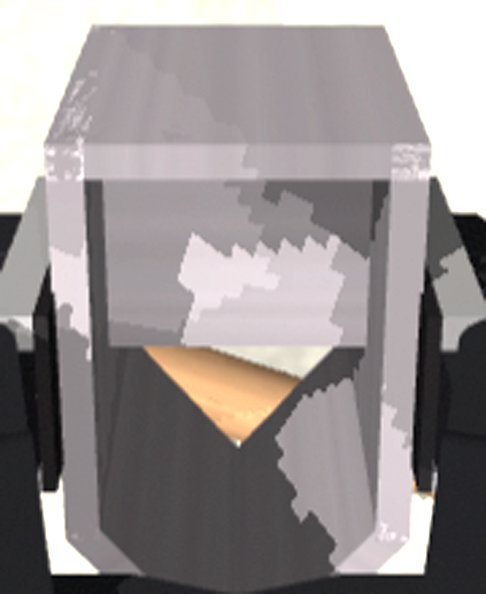

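```bash
python3 - <<'E'
from h import *
import pickle
o,c4=pickle.load(open("w4.pkl","rb"))
k=lambda C,s,xy:(np.array(C)+.5)/s-.5+xy
M4=M[1:]
for top in (.030,.034,.038):
    W=ray("w",k([(411,532),(66,532),(431,144),(44,145)],2.7,[240,230]),o['position'][2]+top,c4)
    f=lambda p:(M4@np.array([[np.cos(p[2]),np.sin(p[2])],[-np.sin(p[2]),np.cos(p[2])]])+p[:2]-W[:,:2]).ravel()
    r=least_squares(f,[*W[:,:2].mean(0),.29]); p=r.x
    print(top,p,np.degrees(p[2]),"tool",yawinfo(o)[1]-90,(r.fun*1e3).round(1), np.linalg.norm(W[2]-W[3]))
    off=Ro.from_euler('z',-p[2]).as_matrix()[:2,:2]@(p[:2]-o['position'][:2]); print("off in die frame",off)
    B=ray("w",k([(384,25),(93,25)],2.7,[240,230]),o['position'][2]+top-.04,c4)[:,:2]; d=B[0]-B[1]; print("bottom",np.hypot(*d),np.degrees(np.arctan2(d[1],d[0]))-90,(B-W[2:,:2])*1e3)
    R=Ro.from_euler('z',np.radians(16.8)).as_matrix()[:2,:2]
    print("shift",np.array([.511,.1118])-R@off-o['position'][:2],"turn",np.radians(16.8)-p[2])
E
```

```text
0.03 [0.64185995 0.14920452 0.28697714] 16.44257871808276 tool 16.312806401806895 [-0.2 -1.  -0.6  0.7  0.7 -0.7  0.2  0.9] 0.04168936314706099
off in die frame [-0.00048284 -0.00080108]
bottom 0.04101898018058001 16.324237521995272 [[-0.54041739 -0.37398117]
 [-0.84529387  0.23508625]]
shift [-0.1308656  -0.03740306] turn 0.006238178186154741
0.034 [0.63931069 0.148458   0.28697518] 16.442466914751908 tool 16.312806401806895 [ 0.5  0.   0.4  0.3 -0.4 -0.2 -0.5 -0. ] 0.0402197749480143
off in die frame [-0.00313915 -0.0007955 ]
bottom 0.0399498882742971 16.3242375219955 [[-0.14031846 -0.05220866]
 [-0.32852139  0.17371664]]
shift [-0.12832105 -0.03664065] turn 0.006240129522392779
0.038 [0.63676143 0.14771148 0.28697521] 16.442468492952237 tool 16.312806401806895 [ 1.1  1.   1.5 -0.2 -1.5  0.2 -1.1 -1. ] 0.038750186748967554
off in die frame [-0.00579547 -0.00078992]
bottom 0.038880796368014156 16.3242375219954 [[0.25978047 0.26956384]
 [0.18825108 0.11234702]]
shift [-0.1257765  -0.03587823] turn 0.006240101977600776
```

The die sits square in the hand, 3 mm behind the TCP as planned with no tilt. I'll go to about 9 mm above the pad.

Call:
{"name": "send_rows", "arguments": {
  "motion": [
    [[0, 0, 0.003, -0.01, -0.003, 0, -1], [0, 0, 0.006, -0.03, -0.009, 0, -1], [0, 0, 0.006, -0.055, -0.016, -0.01, -1], [0, 0, 0.006, -0.08, -0.023, -0.03, -1], [0, 0, 0.006, -0.103, -0.03, -0.055, -1], [0, 0, 0.006, -0.12, -0.035, -0.08, -1], [0, 0, 0.006, -0.128, -0.0366, -0.105, -1], [0, 0, 0.006, -0.128, -0.0366, -0.125, -1], [0, 0, 0.006, -0.128, -0.0366, -0.14, -1], [0, 0, 0.006, -0.128, -0.0366, -0.148, -1], [0, 0, 0.006, -0.128, -0.0366, -0.15, -1], [0, 0, 0.006, -0.128, -0.0366, -0.15, -1], [0, 0, 0.006, -0.128, -0.0366, -0.15, -1]]
  ]
}}

```text
time: 6.85
position: [0.5147, 0.1151, 0.0553]
ee_rot: [-0.103, 0.699, 0.103, 0.7]
ft_force: [1.4, 0.3, -1.5]
width: 0.0393
```

```bash
python3 - <<'E'
from h import *
from bench import arm
o=arm.get_obs(); print(o['time'],o['position'],yawinfo(o)[1]-90,o['ft_force'],o['width'])
im=imaging.read_camera("top"); cv2.imwrite("pics/t5.png",cv2.resize(im[170:350,100:310],None,fx=3.3,fy=3.3,interpolation=cv2.INTER_CUBIC))
E
```

```text
6.85 [0.51473752 0.1150917  0.05526675] 16.784250282050635 [ 1.44798066  0.28495977 -1.48668302] 0.0393242896531119
```

View pics/t5.png

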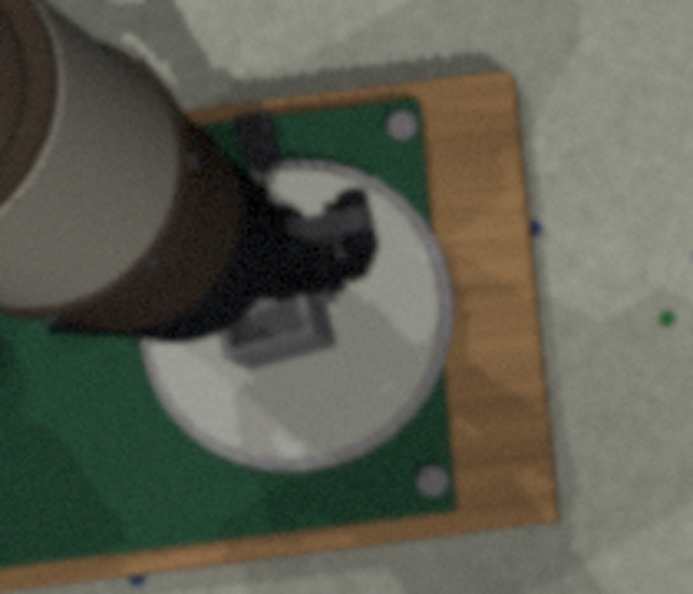

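The die hangs over the pad, clear of everything, but the TCP reads 1–1.5 mm off the target. I'll correct that and lower gently.

Call:
{"name": "send_rows", "arguments": {
  "motion": [
    [[0, 0, 0, -0.001, -0.0015, -0.002, -1], [0, 0, 0, -0.001, -0.0015, -0.005, -1], [0, 0, 0, -0.001, -0.0015, -0.008, -1], [0, 0, 0, -0.001, -0.0015, -0.009, -1], [0, 0, 0, -0.001, -0.0015, -0.009, -1], [0, 0, 0, -0.001, -0.0015, -0.009, -1]]
  ]
}}

```text
time: 7.4
position: [0.513, 0.1134, 0.0452]
ee_rot: [-0.103, 0.7, 0.103, 0.699]
ft_force: [-0.9, -0.1, -1.7]
width: 0.0393
```

```bash
python3 - <<'E'
from h import *
from bench import arm
o=arm.get_obs(); print(o['time'],o['position'],yawinfo(o)[1]-90,o['ft_force'],o['width'],o['qvel'].round(3))
E
```

```text
7.4 [0.5130422  0.11339689 0.04518121] 16.781066789467758 [-0.86048089 -0.05355808 -1.66853281] 0.039292536236199674 [-0.001 -0.005  0.004  0.001 -0.    -0.001]
```

Call:
{"name": "send_rows", "arguments": {
  "motion": [
    [[0, 0, 0, 0.0005, 0, -0.0005, -1], [0, 0, 0, 0.0005, 0, -0.001, -1], [0, 0, 0, 0.0005, 0, -0.0015, -1], [0, 0, 0, 0.0005, 0, -0.0015, -1], [0, 0, 0, 0.0005, 0, -0.0015, -1]]
  ]
}}

```text
time: 7.82
position: [0.5137, 0.1135, 0.0439]
ee_rot: [-0.103, 0.699, 0.103, 0.7]
ft_force: [-0.3, -0.6, -1.3]
width: 0.0398
```

```bash
python3 - <<'E'
from h import *
from bench import arm
import pickle
o=arm.get_obs(); print(o['time'],o['position'],yawinfo(o)[1]-90,o['ft_force'],o['width'],o['qvel'].round(3))
c=imaging.camera_info("wrist")
im=imaging.read_camera("wrist"); cv2.imwrite("pics/w6.png",im); pickle.dump((o,c),open("w6.pkl","wb"))
E
```

```text
7.8167 [0.51367964 0.11346158 0.04389732] 16.779250158085247 [-0.28693084 -0.58130695 -1.30083151] 0.03976658256528984 [-0.001  0.001  0.001  0.     0.001  0.   ]
```

View pics/w6.png

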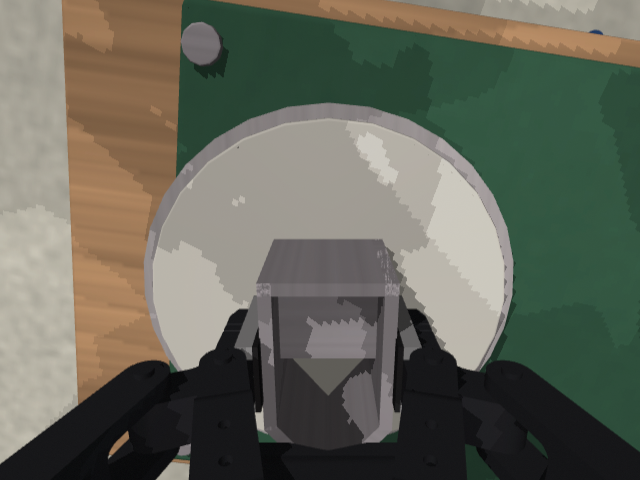

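Call:
{"name": "send_rows", "arguments": {
  "motion": [
    [[0, 0, 0, 0, 0, -0.0005, -1], [0, 0, 0, 0, 0, -0.001, -1], [0, 0, 0, 0, 0, -0.001, -1], [0, 0, 0, 0, 0, -0.001, -1]]
  ]
}}

```text
time: 8.2
position: [0.5136, 0.1135, 0.0438]
ee_rot: [-0.103, 0.699, 0.103, 0.7]
ft_force: [-2.6, -0.1, 6.2]
width: 0.0393
```

Contact: the vertical force rose from -1.3 to +6.2 N and z stopped at 43.8 mm. Opening gently.

Call:
{"name": "send_rows", "arguments": {
  "motion": [
    [[0, 0, 0, 0, 0, 0, -0.5], [0, 0, 0, 0, 0, 0, -0.1], [0, 0, 0, 0, 0, 0, -0.04], [0, 0, 0, 0, 0, 0, 0.02], [0, 0, 0, 0, 0, 0, 0.1], [0, 0, 0, 0, 0, 0, 0.2], [0, 0, 0, 0, 0, 0, 0.3], [0, 0, 0, 0, 0, 0, 0.4], [0, 0, 0, 0, 0, 0, 0.4], [0, 0, 0, 0, 0, 0, 0.4]]
  ],
  "grip_force": 20
}}

```text
time: 9.03
position: [0.5135, 0.1134, 0.0428]
ee_rot: [-0.103, 0.7, 0.103, 0.7]
ft_force: [0.1, 0.0, -0.0]
width: 0.0602
```

```bash
python3 - <<'E'
from h import *
from bench import arm
o=arm.get_obs(); print(o['time'],o['position'],yawinfo(o)[1]-90,o['ft_force'],o['width'])
im=imaging.read_camera("wrist"); cv2.imwrite("pics/w7.png",im)
E
```

```text
9.0333 [0.51353351 0.11337021 0.04275326] 16.77405204319028 [ 0.14002909  0.01978918 -0.0123863 ] 0.06019500551299611
```

View pics/w7.png

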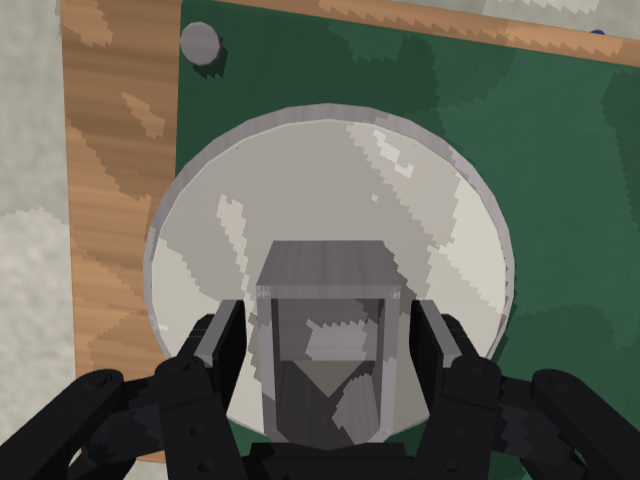

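The fingers are clear of the die on both sides (gaps 243–258 and 400–412). I'll rise straight up and look.

Call:
{"name": "send_rows", "arguments": {
  "motion": [
    [[0, 0, 0, 0, 0, 0.005, 0.4], [0, 0, 0, 0, 0, 0.02, 0.4], [0, 0, 0, 0, 0, 0.045, 0.4], [0, 0, 0, 0, 0, 0.075, 0.4], [0, 0, 0, 0, 0, 0.105, 0.4], [0, 0, 0, 0, 0, 0.135, 0.4], [0, 0, 0, 0, 0, 0.155, 0.4], [0, 0, 0, 0.01, 0.003, 0.165, 0.4], [0, 0, 0, 0.02, 0.006, 0.17, 0.4], [0, 0, 0, 0.02, 0.006, 0.17, 0.4], [0, 0, 0, 0.02, 0.006, 0.17, 0.4]]
  ]
}}

```text
time: 10.0
position: [0.5333, 0.1194, 0.2128]
ee_rot: [-0.103, 0.7, 0.103, 0.699]
ft_force: [-0.6, 0.4, -0.1]
width: 0.06
```

```bash
python3 - <<'E'
from h import *
from bench import arm
import pickle
o=arm.get_obs(); print(o['time'],o['position'],yawinfo(o)[1]-90,o['ft_force'],o['width'])
c=imaging.camera_info("wrist")
im=imaging.read_camera("wrist"); cv2.imwrite("pics/w8.png",im); pickle.dump((o,c),open("w8.pkl","wb"))
cv2.imwrite("pics/w8c.png",cv2.resize(im[90:310,215:455],None,fx=2.7,fy=2.7,interpolation=cv2.INTER_CUBIC))
E
```

```text
10.0 [0.53328602 0.11936592 0.21280412] 16.751190865527676 [-0.6296518   0.37831979 -0.08411414] 0.05996441201263265
```

View pics/w8.png

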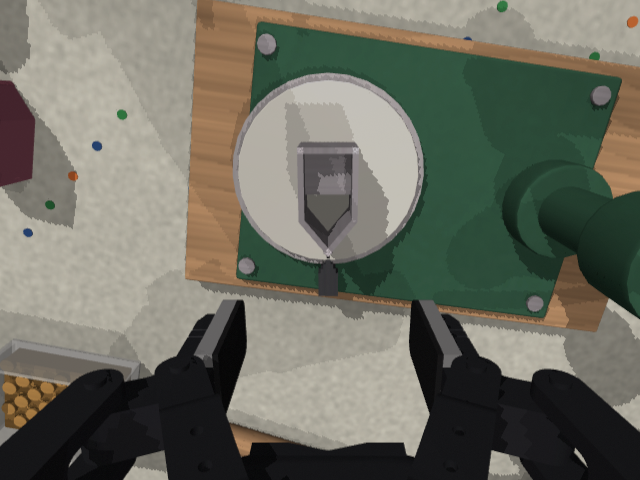

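View pics/w8c.png

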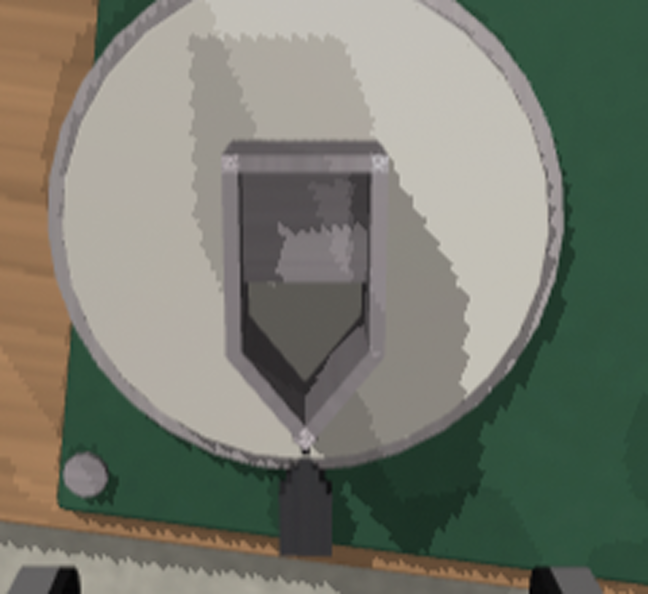

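```bash
python3 - <<'E'
from h import *
import cv2
im=cv2.imread("pics/w8.png")
cv2.imwrite("pics/w8d.png",cv2.convertScaleAbs(cv2.resize(im[65:305,225:435],None,fx=2.5*1,fy=2.5,interpolation=cv2.INTER_CUBIC),alpha=1.2))
E
```

View pics/w8d.png

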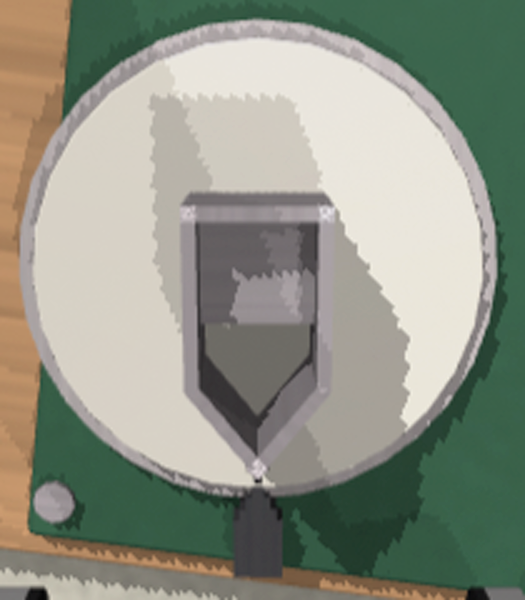

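```bash
python3 - <<'E'
from h import *
import pickle
o,c=pickle.load(open("w8.pkl","rb"))
k=lambda C:(np.array(C)+.5)/2.5-.5+[225,65]
P=ray("w",k([(33,250),(60,150),(140,70),(260,37),(380,70),(455,145),(483,250),(470,330),(400,430),(130,430),(50,345),(190,470),(335,470)]),.038,c)[:,:2]
r=least_squares(lambda q:np.hypot(*(P-q[:2]).T)-q[2],[*P.mean(0),.068]); print("pad",r.x.round(4),(r.fun*1e3).round(1))
p,f=pose(ray("w",k([(258,477),(329,392),(184,394),(335,206),(181,206)]),.078,c)); print("die",p.round(4),np.degrees(p[2]),(f*1e3).round(1))
m=ray("w",k([(258,492),(258,575)]),.038,c)[:,:2]-r.x[:2]; print("mark",np.hypot(*m.T),np.degrees(np.arctan2(m[:,1],m[:,0])))
print("offset mm",(p[:2]-r.x[:2])*1e3)
E
```

```text
pad [0.509  0.1117 0.0672] [ 0.8  0.7 -0.5 -0.9 -0.2  0.6  0.1 -0.1 -0.1 -2.5  1.1  0.1  0.9]
die [0.5109 0.1117 0.2924] 16.751330405937797 [ 0.5 -0.  -0.1  0.5 -0.5 -0.1 -0.  -0.1  0.  -0.3]
mark [0.07109748 0.10030918] [16.49637096 16.57468403]
offset mm [1.82512648 0.00478192]
```

The wrist view puts the die within 2 mm of centre and within 0.3° of the pointer. I'll move the arm aside for a check from the other cameras.

Call:
{"name": "send_rows", "arguments": {
  "motion": [
    [[0, 0, 0, 0, -0.01, 0.01, 0.4], [0, 0, 0, 0, -0.03, 0.02, 0.4], [0, 0, 0, 0, -0.06, 0.03, 0.4], [0, 0, 0, 0, -0.09, 0.03, 0.4], [0, 0, 0, 0, -0.12, 0.03, 0.4], [0, 0, 0, 0, -0.15, 0.03, 0.4], [0, 0, 0, 0, -0.18, 0.03, 0.4], [0, 0, 0, 0, -0.21, 0.03, 0.4], [0, 0, 0, 0, -0.24, 0.03, 0.4], [0, 0, 0, 0, -0.27, 0.03, 0.4], [0, 0, 0, 0, -0.3, 0.03, 0.4], [0, 0, 0, 0, -0.32, 0.03, 0.4], [0, 0, 0, 0, -0.33, 0.03, 0.4], [0, 0, 0, 0, -0.33, 0.03, 0.4]]
  ]
}}

```text
time: 11.22
position: [0.5327, -0.2125, 0.2426]
ee_rot: [-0.102, 0.7, 0.102, 0.699]
ft_force: [-0.4, 0.6, -0.3]
width: 0.0596
```

```bash
python3 - <<'E'
from h import *
from bench import arm
o=arm.get_obs(); print(o['time'],o['position'],o['ft_force'])
for n in ("top","scene"):
    im=imaging.read_camera(n); cv2.imwrite(f"pics/{n}9.png",im)
im=cv2.imread("pics/top9.png")
cv2.imwrite("pics/t9c.png",cv2.convertScaleAbs(cv2.resize(im[190:320,130:260],None,fx=4.6,fy=4.6,interpolation=cv2.INTER_CUBIC),alpha=1.4))
E
```

```text
11.2167 [ 0.53266015 -0.21247436  0.24262609] [-0.43399472  0.56343051 -0.32504561]
```

View pics/t9c.png

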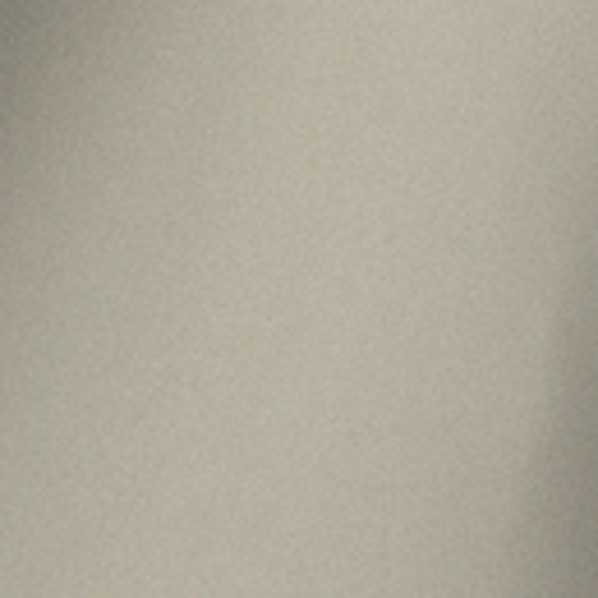

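View pics/scene9.png

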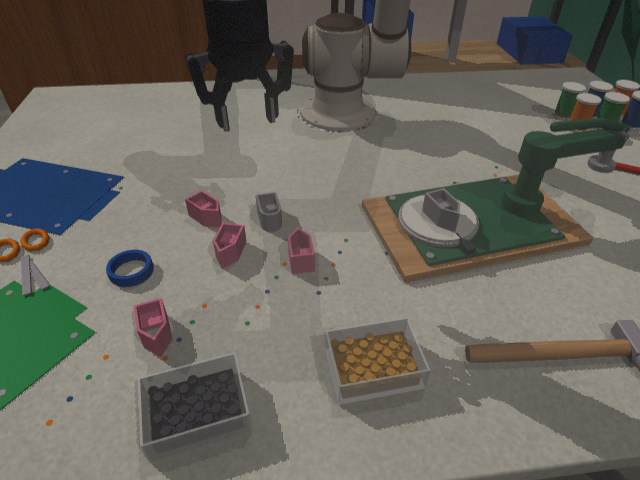

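In the scene view the die stands on the pad, tip to the pointer, and the round die and pink pieces are unmoved. The arm blocks the top camera, so I'll use the scene crop for a second centring estimate.

```bash
python3 - <<'E'
import cv2
im=cv2.imread("pics/scene9.png")
cv2.imwrite("pics/s9c.png",cv2.convertScaleAbs(cv2.resize(im[175:265,390:490],None,fx=6.4,fy=6.4,interpolation=cv2.INTER_CUBIC),alpha=1.3))
E
```

```text
(no output)
```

View pics/s9c.png

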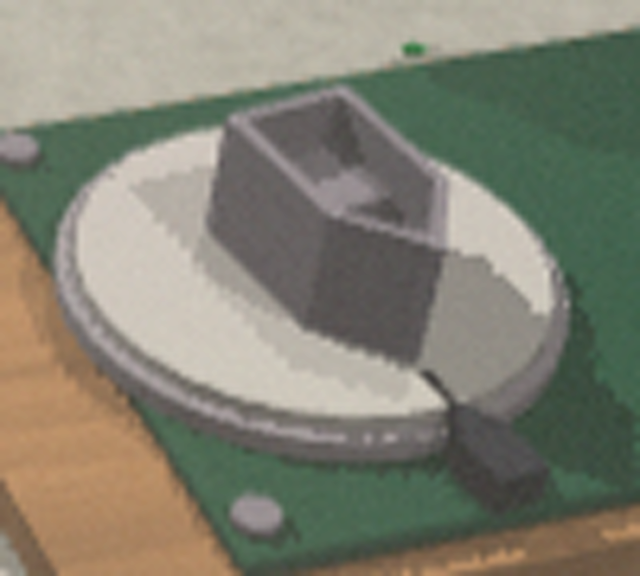

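```bash
python3 - <<'E'
from h import *
k=lambda C:(np.array(C)+.5)/6.4-.5+[390,175]
P=ray("scene",k([(75,240),(85,290),(130,345),(200,390),(280,412),(360,415),(430,403),(550,300),(535,250),(500,205),(450,172),(190,133),(130,160),(95,190)]),.038)[:,:2]
r=least_squares(lambda q:np.hypot(*(P-q[:2]).T)-q[2],[*P.mean(0),.068],loss='soft_l1',f_scale=.001); print("pad",r.x.round(4))
B=ray("scene",k([(418,364),(306,326),(210,230)]),.038); T=ray("scene",k([(442,248),(323,214),(228,122),(343,90)]),.078)
from functools import partial
for n,W,m in (("bot",B,M[[0,2,4]]),("top",T,M[[0,2,4,3]])):
    f=lambda p:(m@np.array([[np.cos(p[2]),np.sin(p[2])],[-np.sin(p[2]),np.cos(p[2])]])+p[:2]-W[:,:2]).ravel()
    q=least_squares(f,[.51,.112,.29]); print(n,q.x.round(4),np.degrees(q.x[2]),(q.fun*1e3).round(1),"off mm",(q.x[:2]-r.x[:2])*1e3)
E
```

```text
pad [0.5085 0.1101 0.0673]
bot [0.5075 0.1124 0.2922] 16.74017308422178 [-0.3  0.2  1.1 -0.2 -0.9 -0. ] off mm [-1.09311378  2.28547628]
top [0.5087 0.1104 0.3035] 17.39052728280962 [ 1.5 -0.   1.7  0.6 -1.5 -0.7 -1.8  0.2] off mm [0.16635938 0.32754841]
```

```bash
python3 -c "
from bench import ticket; print(ticket.job_done())"
```

```text
the job is handed in; nothing more can be done
None
```

I picked up the pointed die and stood it flat on the middle of the white pad, with its point facing the dark pointer. I then opened the gripper, moved the arm away and handed the job in at about 11.3 s.

**Centring:** the last wrist view put the die about 1.8 mm from the pad's centre. The scene view put it 0.4 mm off by its top edges and about 2.5 mm off by its bottom edges. Estimates of the pad's centre itself differed by 1–2.5 mm between views, so this is about as finely as I could measure it.

**Direction:** the die's heading reads 16.75° in the wrist view and 16.7–17.4° in the scene view. The pointer's direction reads 16.5–16.9° in the wrist views, so the point is within about 1° of it.

**Other checks:**
- The wrist force read about 7 N when the die touched the pad, and near zero after release.
- The scene view shows the die upright on the pad. The round-nosed die and the pink pieces look unmoved, by eye.
- The final check from the top camera failed because the arm blocked its view.

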